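# Free the blind bolt of a tool cabinet and open its door

### The job

The door of the green steel cabinet is held shut by a hidden bolt. Take the orange-handled rod from its stand, feel with its tip along the hidden sloping face under the hood beside the door until you find the slot, push the rod in as far as it goes and leave it standing in the slot; then swing the door wide open by its handle and let go. Leave the other things on the bench where they are.

Things in the scene. Friction and masses are not known exactly. Their poses are not given: they have to be found in the camera images.
- cabinet: Green steel cabinet fixed to the bench, 200 deep (x) x 340 wide (y); origin at the centre of its underside, front (door, hood mouth) to its -x, z up. From y -38 to +167 mm it is a box 200 mm high with the door; from y -170 to -30 mm a lower hood, 152 mm high, open to the front between sill and roof, 124 mm wide inside (y -162 to -38 mm) between two 8 mm cheeks.
- hood_roof (a point): Middle of the lower front edge of the hood's roof (yellow edge), x -79, y -100, z +145 mm in the cabinet's frame; the roof and the cheeks' upper parts reach from here backwards. A rod aimed square at the middle of the sloping face passes this edge with 11 mm to spare.
- hood_sill (a point): Middle of the top edge of the hood's sill, x -95, y -100, z +55 mm in the cabinet's frame; the sill is 10 mm thick, and below it the hood is closed.
- hood_face (a point): Centre of the hidden black face inside the hood, on its surface: x -60, y -100, z +75 mm in the cabinet's frame; axes parallel to the cabinet's. The face is flat, 120 mm wide (y), 70 mm long up the slope, rising away from the robot at 30 degrees: a rod square to it points forward and down, 30 degrees from vertical, direction (0.5, 0, -0.866) in the cabinet's frame.
- face_low (a point): Middle of the lower end of the hidden face (x -90, y -100, z +57 mm in the cabinet's frame). In the face is one square-edged slot, 17 mm wide (y) and 24 mm long up the slope, centred halfway up; its walls run 46 mm deep, square to the face. Face and slot are smooth and oiled (friction about 0.2), rigid. Where it lies along y is not known: its centre is within 46 mm of the middle.
- bolt (a joint): Travel of the bolt's push pad in the slot, m: 0 locked, 0.016 fully in. The pad lies 25 mm below the face and moves square to it, deeper; it needs about 5 N, has no spring and stays where pushed. The door is free from about 0.006; push to the stop (the rod's tip is then about 41 mm below the face).
- door (a joint): Angle of the door, rad: 0 shut, grows as it opens towards the robot, at most 1.9. Its hinge is upright, on the cabinet's +y side; it turns with a light friction (about 0.12 N m, under 1 N at the handle) and stays where it is left. While the bolt is locked it gives only a few hundredths of a rad.
- door_hinge (a point): On the door's hinge axis, 100 mm above the bench, in the plane of the cabinet's front (x -100, y +166 mm in the cabinet's frame). Its axes turn with the door and are the cabinet's when shut.
- door_handle (a point): Grip point of the door's handle, an upright round steel bar 14 mm across, its axis 62 mm in front of the cabinet's front (50 mm off the door's face) and 145 mm from the hinge axis along the door. The point is on its axis, 190 mm above the bench; the bar ends free at 212 mm, its upper stay (10 mm thick, to the door) is at 128 mm. Axes as door_hinge.
- rod: Release rod, 180 mm long, 0.16 kg: a round steel shank 14 mm across with a half-round nose, and an orange square handle 24 x 24 x 60 mm, from 120 to 180 mm above the tip. Origin at the tip, z along the rod from tip to handle, x and y square to the handle's sides. Starts upright in the stand with its tip 10 mm above the bench.
- rod_tip (a point): Very end of the rod's nose (the rod's origin and axes).
- rod_head (a point): Middle of the rod's square handle, 150 mm from the tip.
- stand: Blue block 80 x 80 x 60 mm high, fixed to the bench, with a 16 mm square hole, 50 mm deep, in the middle of its top; origin at the centre of its underside. Pull the rod straight up 50 mm to clear it.
- vee_block: Steel vee block 80 x 80 x 60 mm high, heavy and fixed; origin at the centre of its underside. A bystander.
- billet_a: Bright steel disc, 70 mm across, 40 mm high, origin at the centre of its underside. A bystander.
- billet_b: Dark steel disc, 60 mm across, 50 mm high, origin at the centre of its underside. A bystander.
- flange: Aluminium ring, 110 mm across, 18 mm high, origin at the centre of its underside. A bystander.
- spanner: Open spanner 180 mm long, lying flat along its x. A bystander.
- oiler: Yellow bottle with a red cap, 60 mm across, 150 mm high, origin at the centre of its underside. A bystander.
- collar: Steel collar, 70 mm across, 30 mm high, origin at the centre of its underside. A bystander.
Not all that is in view belongs to the job. There is more than one size of the rod; the one meant has the size given above.

How it is judged:
By the outcome, as a careful person would: the job done as asked, in the order asked, and still so for the second after the job is handed in, with the robot touching nothing.
It also fails if it takes over 72 s, if anything falls off the work surface, if the arm or the gripper's body presses on something with over 40 N, if the wrist force passes 120 N, or if a joint passes its speed limit or range.

### The arm

A 7-joint arm with a two-finger parallel gripper is mounted at the origin on the work surface. World frame = base frame: x ahead of the robot, y to its left, z up, the work surface at z = 0. Lengths are in m, angles in rad, forces in N, time in s.
With the tool pointing down it reaches from about 0.425 to 0.875 m from the base axis. Payload 4.7 kg.
Tool frame: the origin (TCP) lies midway between the tips of the shut fingers; the grasp point (between the pads) lies 19 mm behind it (grip_point_offset is the distance from the TCP to the grasp point, in m); x points along the fingers, y is the direction in which the jaws open and shut, and the axes are right-handed (so a half turn about x gives the same grasp; the last joint's range is limited). The gripper opens to 85 mm and grips with 20 to 120 N. Pads are 22 mm wide; open, the fingers measure 114 mm over their backs; the gripper's body (76 mm by 85 mm) begins 54 mm behind the grasp point. The pads swing forward as they close: fully open they stand 13 mm farther back than shut.
Start: joints at [1.234, 0.321, -0.07, 1.45, 0.023, 1.371, -0.057], TCP at [0.223, -0.61, 0.231] pointing down, gripper open.
Joint ranges: [-2.86, 2.86], [-0.3, 2.09], [-1.38, 1.24], [0.06, 2.45], [-1.56, 4.7], [0.09, 2.05], [-2.69, 2.69]. Speed limits (rad/s): [2.57, 2.57, 3.14, 3.14, 3.14, 3.14, 3.14].

### API

Orientations are given as a unit quaternion [w, x, y, z].
In Python, from plant import * gives the robot as it stands.
- The arm moves only by the tool jog_arm, never from a script. Its arguments are lists of equal length, an entry for each row: "dp": the shift along the tool's x, y, z in cm, a list of three; "rot": the turn, a rotation vector about the tool's x, y, z in degrees, a list of three; "claw": the finger opening in cm, from 0 to 8.54. A call has 1 to 8 rows; each row is the pose to reach, as a shift and turn from the pose commanded when the call began, along the tool's axes at that moment; what a row does not reach only later rows make up. A row lasts 1/10 s, in which the tool goes at most 50 mm and 8.59 degrees, less where a joint would pass 70% of its speed; a pose out of reach is approached as far as the arm can. A call with a gripper value outside its range is refused whole. The fingers move at their own pace and stop on an object; "grip_force" is the grip in N (left out, the last holds). Time passes only in rows, so rows that repeat a pose let the fingers close. It gives the time, the measured TCP pose, the force and the opening at its end, in the units of the state.
- get_obs(): the state, without advancing time (a new reading comes with each control period).
- capture(name): name is "scene" or "top" or "wrist"; returns a dict with "pixels" (420x560x3 uint8, blue, green, red), "fov_y" (degrees; the focal length in pixels is half the picture's height over the tangent of half this angle, whatever the lens; pixels are square), "cx", "cy" (the principal point, pixels), "eye" and "orientation" of the camera in the world; the wrist camera has in their place "hand_eye" (4x4, takes a point from camera to tool coordinates, whose origin is the TCP and whose axes are the tool frame's). Camera axes: x right, y up, looking along -z (the intrinsics and any distortion apply to the point x, -y, -z); pixel columns grow to the right and rows downward; lengths in m; the calibration is good to about 2 mm. The wrist camera is an equidistant fisheye: a pixel r from the principal point sees the ray r / f radians off the axis. A picture is of the moment at which its call begins: read the wrist's pose just before it. There is no depth.
- hand_in(): hands the job in, once; it reports no verdict.
The state is a dict: "clock": time; "qpos": joint angles; "qvel": joint speeds; "joint_torque": joint torques, N m; "tool_pos": TCP position; "ee_rot": TCP orientation; "contact_force": force on the tool from outside, world axes, zero at the start; "ft_torque": the same for the moment, N m; "grip_width": finger opening in m.
Only numpy, scipy, OpenCV 4.12 (cv2) and the standard library are available. Lean on these libraries where they do the work, as an engineer would, in place of code of your own. Each camera call takes 0.05 s, during which the arm holds its last target.

## Working session

There is one attempt and no reset: what is moved stays moved. The work goes in short steps, Python scripts to look and compute and a tool call to move; the robot and the scene stay as the last step left them, time stands still between calls to the robot, and variables do not carry over. Pictures are saved under pics/ and viewed, and the job is handed in when it is done.

Besides the shell and the picture viewer there is one more tool, called after "Request:" as name(argument=value, ...), one argument or row to a line, values as JSON. jog_arm: Moves the arm, as the interface text tells. Its arguments: {"type":"object","properties":{"dp":{"type":"array"},"rot":{"type":"array"},"claw":{"type":"array"},"grip_force":{"type":"number"}},"required":["dp","rot","claw"]}

```bash
ls; mkdir -p pics; python3 - <<'E'
from plant import *
import cv2
o=get_obs(); print(o)
for n in ["scene","top","wrist"]:
    c=capture(n); cv2.imwrite(f"pics/{n}0.png",c.pop("pixels")); print(n,c)
E
```

```text
pics
{'clock': 0.0, 'qpos': array([ 1.23409851,  0.32182881, -0.0700818 ,  1.45169942,  0.02258125,
        1.37079903, -0.05689984]), 'qvel': array([ 0.00252635, -0.00101561,  0.00072912, -0.00198341,  0.00059897,
        0.00025885,  0.00079661]), 'joint_torque': array([ 1.42668887e-04, -4.93591011e+01, -3.82271754e-01, -3.14338839e+01,
        1.30618663e-02,  1.13426804e-02, -3.26158693e-05]), 'tool_pos': array([ 0.2231393 , -0.60991262,  0.23020744]), 'ee_rot': array([-0.12272695, -0.69610703, -0.12407176,  0.69640455]), 'contact_force': array([ 0.05649388,  0.93685998, -0.58854246]), 'ft_torque': array([ 0.00624418,  0.04416608, -0.02151436]), 'grip_width': 0.0853130214716668}
scene {'fov_y': 46.533609281076, 'cx': 275.01738512848016, 'cy': 209.2738460130181, 'eye': array([1.34167575, 0.04500106, 0.98082054]), 'orientation': array([0.64250018, 0.26766577, 0.27113041, 0.66485853])}
top {'fov_y': 47.197132827910174, 'cx': 279.55389970497924, 'cy': 200.1287874658537, 'eye': array([0.25754158, 0.01927934, 1.39870096]), 'orientation': array([ 0.70947274,  0.06339393, -0.07290273, -0.69807939])}
wrist {'fov_y': 65.70646984690485, 'cx': 273.32319074792184, 'cy': 210.9209985972376, 'hand_eye': array([[ 9.80706266e-05,  2.98863630e-01, -9.54295825e-01,
        -1.42717743e-01],
       [ 9.99999977e-01, -2.09763531e-04,  3.70743884e-05,
         1.25573951e-04],
       [-1.89096275e-04, -9.54295807e-01, -2.98863644e-01,
        -7.73034112e-02],
       [ 0.00000000e+00,  0.00000000e+00,  0.00000000e+00,
         1.00000000e+00]])}
```

View pics/scene0.png

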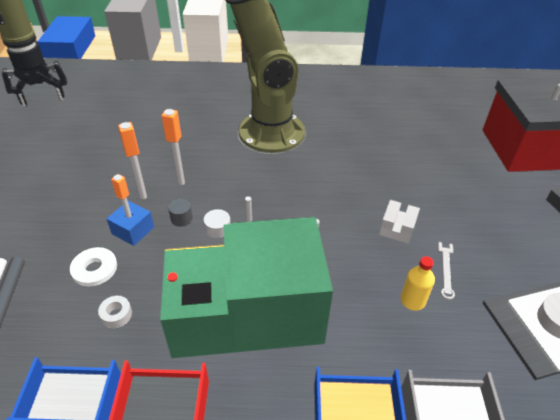

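View pics/top0.png

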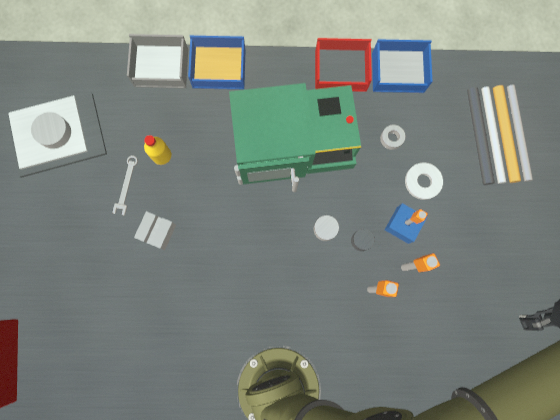

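View pics/wrist0.png

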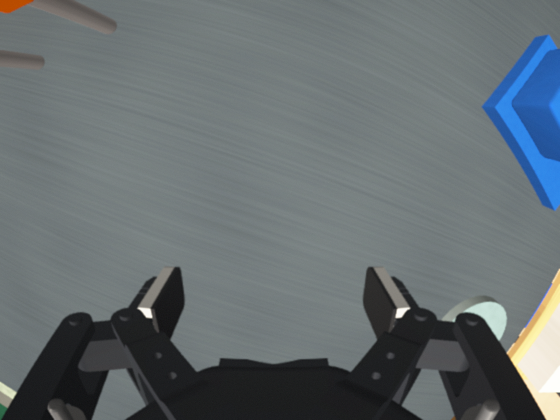

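```bash
cat > h.py <<'E'
import numpy as np, cv2
from scipy.spatial.transform import Rotation as R
from scipy.optimize import least_squares
def q2R(q): return R.from_quat([q[1],q[2],q[3],q[0]])
CAM={"scene":dict(fov=46.533609281076,cx=275.01738512848016,cy=209.2738460130181,eye=np.array([1.34167575,0.04500106,0.98082054]),q=[0.64250018,0.26766577,0.27113041,0.66485853]),
"top":dict(fov=47.197132827910174,cx=279.55389970497924,cy=200.1287874658537,eye=np.array([0.25754158,0.01927934,1.39870096]),q=[0.70947274,0.06339393,-0.07290273,-0.69807939])}
for c in CAM.values(): c['f']=210/np.tan(np.radians(c['fov']/2)); c['R']=q2R(c['q']).as_matrix()
def proj(n,p):
    c=CAM[n]; d=(np.atleast_2d(p)-c['eye'])@c['R']
    return np.c_[c['cx']+c['f']*d[:,0]/-d[:,2], c['cy']-c['f']*d[:,1]/-d[:,2]]
def ray(n,uv):
    c=CAM[n]; d=np.array([(uv[0]-c['cx'])/c['f'],-(uv[1]-c['cy'])/c['f'],-1]); return c['eye'],c['R']@d
def atz(n,uv,z):
    e,d=ray(n,uv); return e+d*(z-e[2])/d[2]
HE=np.array([[9.80706266e-05,2.98863630e-01,-9.54295825e-01,-1.42717743e-01],[9.99999977e-01,-2.09763531e-04,3.70743884e-05,1.25573951e-04],[-1.89096275e-04,-9.54295807e-01,-2.98863644e-01,-7.73034112e-02],[0,0,0,1]])
WF=210/np.tan(np.radians(65.70646984690485/2)); WC=(273.32319074792184,210.9209985972376)
def wproj(obs,p):
    Rt=q2R(obs['ee_rot']).as_matrix(); t=(np.atleast_2d(p)-obs['tool_pos'])@Rt
    c=(t-HE[:3,3])@HE[:3,:3]; v=np.c_[c[:,0],-c[:,1],-c[:,2]]
    s=np.hypot(v[:,0],v[:,1]); th=np.arctan2(s,v[:,2]); k=WF*th/np.maximum(s,1e-12)
    return np.c_[WC[0]+k*v[:,0],WC[1]+k*v[:,1]]
def crop(src,dst,x0,y0,x1,y1,s):
    im=cv2.imread(src)[y0:y1,x0:x1]; im=cv2.resize(im,None,fx=s,fy=s,interpolation=cv2.INTER_CUBIC)
    for x in range((x0+9)//10*10,x1,10): cv2.line(im,((x-x0)*s,0),((x-x0)*s,8 if x%50 else 20),(255,255,255),1); (x%50==0) and cv2.putText(im,str(x),((x-x0)*s,30),0,.4,(255,255,255),1)
    for y in range((y0+9)//10*10,y1,10): cv2.line(im,(0,(y-y0)*s),(8 if y%50 else 20,(y-y0)*s),(255,255,255),1); (y%50==0) and cv2.putText(im,str(y),(22,(y-y0)*s+4),0,.4,(255,255,255),1)
    cv2.imwrite(dst,im)
E
python3 - <<'E'
from h import *
crop("pics/scene0.png","pics/s1.png",60,90,220,250,5)
crop("pics/top0.png","pics/t1.png",340,170,460,310,5)
crop("pics/scene0.png","pics/s2.png",150,190,340,360,4)
crop("pics/top0.png","pics/t2.png",220,75,370,200,5)
E
```

```text
(no output)
```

View pics/s1.png

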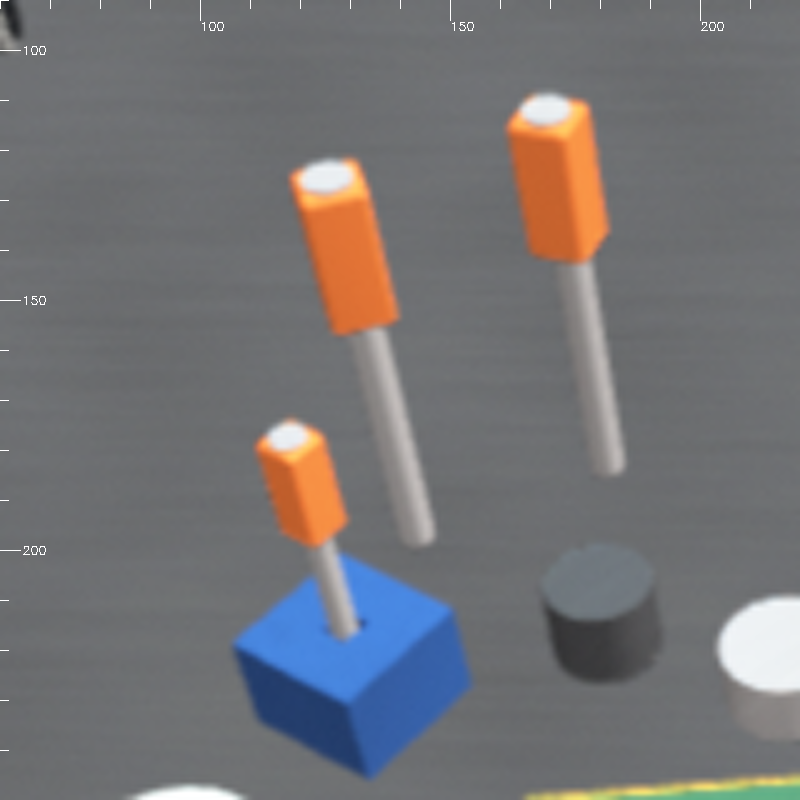

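View pics/t1.png

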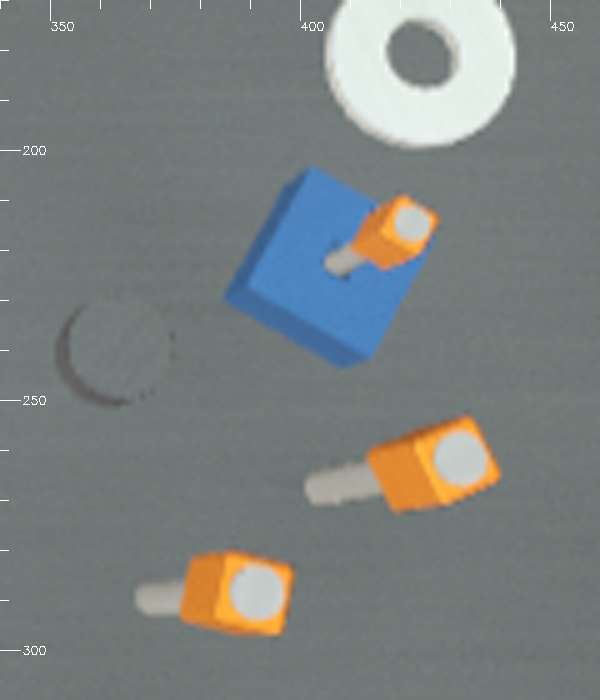

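View pics/s2.png

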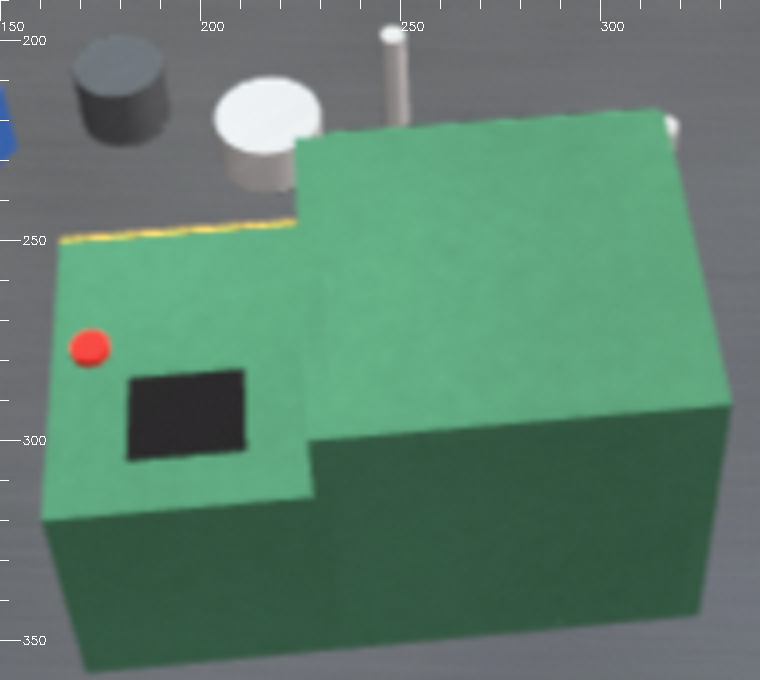

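View pics/t2.png

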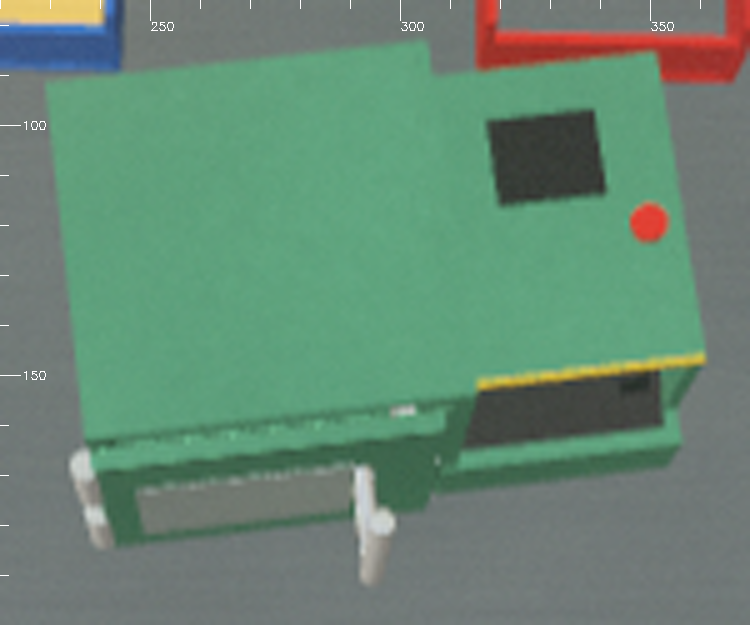

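```bash
cat > fit.py <<'E'
from h import *
def T(p,P): 
    c,s=np.cos(p[2]),np.sin(p[2]); P=np.atleast_2d(P)
    return np.c_[p[0]+c*P[:,0]-s*P[:,1],p[1]+s*P[:,0]+c*P[:,1],P[:,2]]
def fit(obs,p0):
    def r(p): return np.concatenate([(proj(n,T(p,P))-uv).ravel() for n,P,uv in obs])
    s=least_squares(r,p0,loss='soft_l1'); return s.x,r(s.x).reshape(-1,2)
E
python3 - <<'E'
from fit import *
O=[("top",[.1,.167,.2],(229.5,92)),("top",[.1,-.038,.2],(305.5,83.5)),("top",[.1,-.17,.152],(350.5,85.5)),("top",[-.079,-.17,.152],(361,146)),("top",[-.1,.167,.2],(237,163)),
("scene",[.1,.167,.2],(332,291)),("scene",[.1,-.038,.2],(226.8,300)),("scene",[.1,.167,0],(324.5,343)),("scene",[.1,-.17,0],(171.5,358)),("scene",[.1,-.17,.152],(160,320)),("scene",[-.1,-.038,.2],(224,224)),("scene",[-.1,.167,.2],(317,217)),("scene",[-.079,-.17,.152],(165,250))]
x,r=fit(O,[.6,0,0.]); print("cab",x,np.degrees(x[2])); print(r.round(1))
for n,uv in [("top",(341,149)),("top",(348,154)),("top",(348,149)),("top",(341,154))]:
    # intersect with face plane in cabinet frame
    e,d=ray(n,uv); c,s=np.cos(x[2]),np.sin(x[2]); M=np.array([[c,s,0],[-s,c,0],[0,0,1]])
    e=M@(e-[x[0],x[1],0]); d=M@d; nn=np.array([-.5,0,.866]); t=nn@(np.array([-.06,-.1,.075])-e)/(nn@d); print((e+t*d).round(4))
print("handle proj",proj("top",T(x,[[-.162,.021,.212],[-.162,.021,.128]])),proj("scene",T(x,[[-.162,.021,.212]])))
S=[("top",[0,0,.19],(422,214.5)),("scene",[0,0,.19],(117.5,177.5))]
a=.04
S+= [("top",[-a,a,.06],(385+4,227.5)),("top",[a,a,.06],(402,203.5)),("top",[-a,-a,.06],(414,242)),("scene",[-a,a,.06],(149,212)),("scene",[a,a,.06],(130,230.5)),("scene",[a,-a,.06],(107,219.5)),("scene",[a,a,0],(134,245.5))]
x,r=fit(S,[.45,-.33,np.radians(-30)]); print("stand",x,np.degrees(x[2])); print(r.round(1))
x2=x
b=.012
print("head top corners",proj("top",T(x,[[b,b,.19],[b,-b,.19],[-b,-b,.19],[-b,b,.19]])).round(1).tolist(),proj("scene",T(x,[[b,b,.19],[b,-b,.19],[-b,-b,.19],[-b,b,.19],[0,0,.13]])).round(1).tolist())
E
```

```text
cab [ 0.70859822 -0.03407083  0.13780972] 7.895915563322255
[[-1.1 -1. ]
 [-0.7 -0.9]
 [ 0.2 -0.5]
 [-0.3  0.4]
 [-0.7  0.3]
 [ 0.6 -0.1]
 [-0.4 -0.1]
 [-0.1  0.5]
 [-0.2 -0.1]
 [ 0.1 -0.2]
 [-0.9 -0.6]
 [-1.4 -0.3]
 [-0.2 -0.4]]
[-0.0582 -0.1299  0.0761]
[-0.0729 -0.1494  0.0675]
[-0.0602 -0.1501  0.0749]
[-0.0709 -0.1291  0.0687]
handle proj [[295.82403018 178.92132344]
 [294.33167575 186.20556778]] [[247.90770924 198.07170638]]
stand [ 0.46275691 -0.3599028  -0.49715638] -28.484962457127224
[[-0.2  0.1]
 [-0.2 -0. ]
 [-0.2 -0.1]
 [-0.5 -0.4]
 [ 0.2 -0.7]
 [ 1.2 -1.1]
 [-0.6 -0.3]
 [-1.  -0.9]
 [ 0.1  0.1]]
head top corners [[419.7, 208.3], [428.1, 212.8], [424.0, 220.9], [415.6, 216.3]] [[117.5, 182.0], [110.1, 178.6], [117.1, 173.0], [124.5, 176.3], [122.6, 195.4]]
```

```bash
python3 - <<'E'
from fit import *
def tri(a,b):
    e1,d1=ray("top",a);e2,d2=ray("scene",b)
    s=np.linalg.lstsq(np.c_[d1,-d2],e2-e1,rcond=None)[0]; p,q=e1+s[0]*d1,e2+s[1]*d2; return ((p+q)/2).round(4),np.linalg.norm(p-q).round(4)
print("rodB top",tri((432.5,262),(125.5,125.5)),"base",atz("top",(403,268),0))
print("rodC top",tri((391.5,288.5),(169,112)),"base",atz("top",(369,290),0))
print("rodA top",tri((422,214.5),(117.5,177.5)))
cab=[.7086,-.0341,.1378]
print("billet_a",atz("top",(326,228),.04)); print("hinge",T(cab,[-.1,.166,0]),"face slot",T(cab,[-.06,-.14,.075]), "handle",T(cab,[-.162,.021,.19]))
print(q2R([-0.12272695,-0.69610703,-0.12407176,0.69640455]).as_matrix().round(3))
E
```

```text
rodB top (array([ 0.3377, -0.3589,  0.2542]), np.float64(0.0029)) base [ 0.33716717 -0.35807934  0.        ]
rodC top (array([ 0.2744, -0.2599,  0.2544]), np.float64(0.0016)) base [ 0.27303375 -0.258012    0.        ]
rodA top (array([ 0.4628, -0.3598,  0.1901]), np.float64(0.0009))
billet_a [ 0.44466248 -0.13076081  0.04      ]
hinge [[0.58674547 0.11658999 0.        ]] face slot [[ 0.66839977 -0.18101474  0.075     ]] handle [[ 0.54525101 -0.03555208  0.19      ]]
[[-0.001  0.344 -0.939]
 [ 0.002 -0.939 -0.344]
 [-1.    -0.002  0.   ]]
```

```bash
cat >> fit.py <<'E'
def rel(o,p,Rw):
    "dp cm, rotvec deg in current tool frame"
    R0=q2R(o['ee_rot']); d=R0.inv().apply(np.array(p)-o['tool_pos'])*100
    r=np.degrees((R0.inv()*R.from_matrix(Rw)).as_rotvec()); return d.round(2),r.round(1)
def frame(x,y):
    x=np.array(x,float);x/=np.linalg.norm(x);y=np.array(y,float);y-=x*(x@y);y/=np.linalg.norm(y);return np.c_[x,y,np.cross(x,y)]
def ang(a,z=0): return np.array([np.cos(np.radians(a)),np.sin(np.radians(a)),z])
E
python3 - <<'E'
from fit import *; from plant import *
o=get_obs(); F=frame([0,0,-1],ang(-118.5))
print(rel(o,[.463,-.36,.30],F),rel(o,[.463,-.36,.141],F))
E
```

```text
(array([ -6.93, -15.25, -31.11]), array([48.6,  0. ,  0.1])) (array([  8.97, -15.22, -31.11]), array([48.6,  0. ,  0.1]))
```

Request:
jog_arm(
  dp=[
    [-4,-1,-2],
    [-6.9,-3,-5.5],
    [-6.9,-5.2,-10],
    [-6.9,-7.4,-14.5],
    [-6.9,-9.6,-19],
    [-6.9,-11.8,-23.5],
    [-6.9,-14,-28],
    [-6.9,-15.2,-31.1],
  ],
  rot=[
    [0,0,0],
    [8,0,0],
    [16,0,0],
    [24,0,0],
    [32,0,0],
    [40,0,0],
    [48.6,0,0],
    [48.6,0,0],
  ],
  claw=[8.5,8.5,8.5,8.5,8.5,8.5,8.5,8.5],
  grip_force=60,
)

```text
clock: 0.95
tool_pos: [0.4644, -0.3585, 0.3003]
ee_rot: [0.175, -0.685, 0.175, 0.685]
contact_force: [-0.9, -1.0, -0.1]
grip_width: 0.0847
```

Request:
jog_arm(
  dp=[
    [0,0,0],
    [0,0,0],
  ],
  rot=[
    [0,0,0],
    [0,0,0],
  ],
  claw=[8.5,8.5],
)

```text
clock: 1.15
tool_pos: [0.4638, -0.3597, 0.3]
ee_rot: [0.173, -0.685, 0.173, 0.686]
contact_force: [0.5, 0.6, -0.6]
grip_width: 0.0848
```

```bash
python3 - <<'E'
from fit import *; from plant import *
o=get_obs(); F=frame([0,0,-1],ang(-118.5))
print(o['tool_pos'],o['clock'],rel(o,[.463,-.36,.141],F))
c=capture("wrist")["pixels"]; 
a=np.radians(-28.5);b=.012
P=[[.4628+np.cos(a)*i-np.sin(a)*j,-.3598+np.sin(a)*i+np.cos(a)*j,.19] for i,j in [(b,b),(b,-b),(-b,-b),(-b,b)]]
for u in wproj(o,P): cv2.circle(c,tuple(u.round().astype(int).tolist()),3,(255,0,255),1)
cv2.imwrite("pics/w1.png",c)
E
```

```text
[ 0.46383715 -0.35969664  0.29995771] 1.15 (array([15.9 ,  0.06,  0.05]), array([ 0.2,  0. , -0. ]))
```

View pics/w1.png

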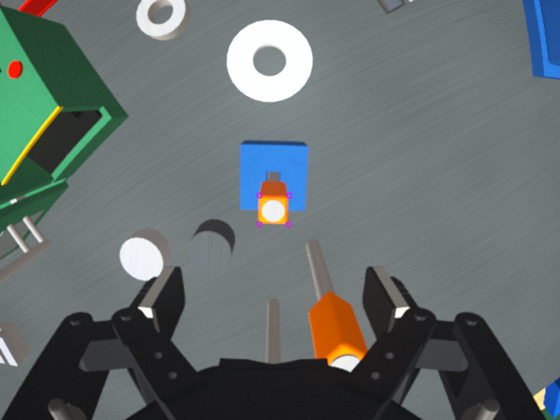

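Request:
jog_arm(
  dp=[
    [4,0,0],
    [8,0,0],
    [12,0,0],
    [14.5,0,0],
    [15.9,0,0],
    [15.9,0,0],
  ],
  rot=[
    [0,0,0],
    [0,0,0],
    [0,0,0],
    [0,0,0],
    [0,0,0],
    [0,0,0],
  ],
  claw=[8.5,8.5,8.5,8.5,8.5,8.5],
)

```text
clock: 1.8
tool_pos: [0.461, -0.3615, 0.1393]
ee_rot: [0.175, -0.684, 0.175, 0.686]
contact_force: [-0.0, 0.2, -0.4]
grip_width: 0.085
```

Request:
jog_arm(
  dp=[
    [0,0,0],
    [0,0,0],
    [0,0,0],
    [0,0,0],
    [0,0,0],
    [0,0,0],
    [0,0,0],
    [0,0,0],
  ],
  rot=[
    [0,0,0],
    [0,0,0],
    [0,0,0],
    [0,0,0],
    [0,0,0],
    [0,0,0],
    [0,0,0],
    [0,0,0],
  ],
  claw=[1.5,1.5,1.5,1.5,1.5,1.5,1.5,1.5],
  grip_force=80,
)

```text
clock: 2.6
tool_pos: [0.4638, -0.3611, 0.1423]
ee_rot: [-0.174, 0.686, -0.174, -0.685]
contact_force: [-1.2, -0.4, 6.2]
grip_width: 0.0234
```

Request:
jog_arm(
  dp=[
    [-2,0,0],
    [-5,0,0],
    [-9,0,0],
    [-13,0,0],
    [-17,0,0],
    [-17,0,0],
    [-17,0,0],
  ],
  rot=[
    [0,0,0],
    [0,0,0],
    [0,0,0],
    [0,0,0],
    [0,0,0],
    [0,0,0],
    [0,0,0],
  ],
  claw=[1.5,1.5,1.5,1.5,1.5,1.5,1.5],
)

```text
clock: 3.3
tool_pos: [0.4633, -0.3609, 0.3115]
ee_rot: [-0.174, 0.686, -0.174, -0.685]
contact_force: [-0.1, 0.1, -1.8]
grip_width: 0.0231
```

```bash
cat >> fit.py <<'E'
CAB=[.7086,-.0341,.1378]
c_,s_=np.cos(CAB[2]),np.sin(CAB[2]); MC=np.array([[c_,-s_,0],[s_,c_,0],[0,0,1]])
def tocab(p): return (np.asarray(p)-[CAB[0],CAB[1],0])@MC
AX=np.array([.5,0,-.8660254])
TIP=.131  # tip ahead of TCP along tool x
def facepose(y,h,lat=0):
    "tip at height h above face (cab y), TCP pose in world"
    tip=np.array([-.06,y,.075])-AX*h+np.array([.866,0,.5])*lat
    return T(CAB,tip-AX*TIP)[0]
FF=MC@frame(AX,[0,-1,0])
E
python3 - <<'E'
from fit import *; from plant import *
o=get_obs(); print(o['tool_pos'],o['grip_width'],o['contact_force'])
print(rel(o,facepose(-.14,.11),FF), facepose(-.14,.11),facepose(-.14,0))
for n in ["scene","wrist"]: cv2.imwrite(f"pics/{n}2.png",capture(n)["pixels"])
E
```

```text
[ 0.46333247 -0.36086799  0.31147104] 0.023140569020638668 [-0.14764961  0.0838002  -1.76665103]
(array([  2.77, -18.44,   0.26]), array([-35.5,  28.9,  -9.6])) [ 0.54904204 -0.19756714  0.28371212] [ 0.60352067 -0.1900121   0.18844933]
```

View pics/scene2.png

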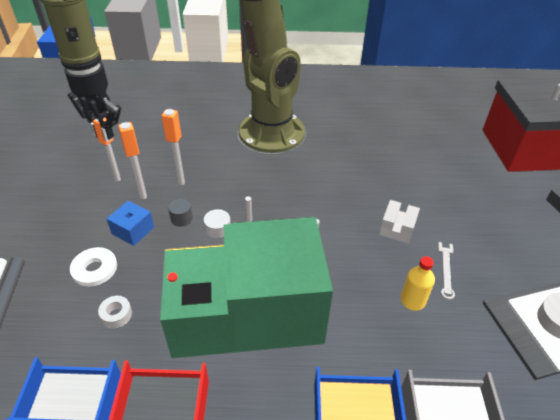

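View pics/wrist2.png

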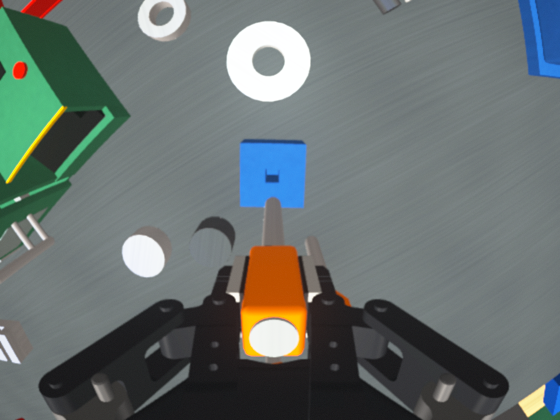

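Request:
jog_arm(
  dp=[
    [0.4,-3,0],
    [0.8,-6,0],
    [1.2,-9,0],
    [1.6,-12,0.1],
    [2.2,-15,0.2],
    [2.8,-18.4,0.3],
    [2.8,-18.4,0.3],
    [2.8,-18.4,0.3],
  ],
  rot=[
    [-5.9,4.8,-1.6],
    [-11.8,9.6,-3.2],
    [-17.7,14.4,-4.8],
    [-23.6,19.2,-6.4],
    [-29.5,24,-8],
    [-35.5,28.9,-9.6],
    [-35.5,28.9,-9.6],
    [-35.5,28.9,-9.6],
  ],
  claw=[1.5,1.5,1.5,1.5,1.5,1.5,1.5,1.5],
)

```text
clock: 4.2
tool_pos: [0.5471, -0.1972, 0.281]
ee_rot: [0.033, 0.863, 0.06, -0.501]
contact_force: [0.3, -1.2, -1.2]
grip_width: 0.0233
```

```bash
python3 - <<'E'
from fit import *; from plant import *
o=get_obs(); print(o['tool_pos'],o['qpos'].round(2),o['grip_width'],o['contact_force'])
print(rel(o,facepose(-.14,.11),FF))
tip=o['tool_pos']+.132*q2R(o['ee_rot']).as_matrix()[:,0]; print("tip cab",tocab(tip))
w=capture("wrist")["pixels"]; 
print(wproj(o,[tip]),wproj(o,T(CAB,[[-.079,-.17,.152],[-.079,-.038,.152],[-.095,-.162,.055],[-.06,-.14,.075]])))
cv2.imwrite("pics/w3.png",w); t=capture("top")["pixels"]; cv2.imwrite("pics/t3.png",t)
print(proj("top",[tip]))
crop("pics/t3.png","pics/t3c.png",270,60,410,200,5)
E
```

```text
[ 0.54706734 -0.19716955  0.28102012] [ 0.77 -0.14 -0.27  1.94 -0.42  0.95 -0.75] 0.023259807360146163 [ 0.31227769 -1.18934774 -1.17735013]
(array([-0.14,  0.07, -0.3 ]), array([-0.1,  0.3,  0.2]))
tip cab [-0.11691622 -0.13898129  0.1664096 ]
[[273.19412645 201.42454719]] [[305.73995259 166.55953702]
 [170.73396217 168.13501783]
 [292.29394445 206.08266101]
 [274.32359747 173.76766194]]
[[352.37724525 159.61860086]]
```

View pics/w3.png

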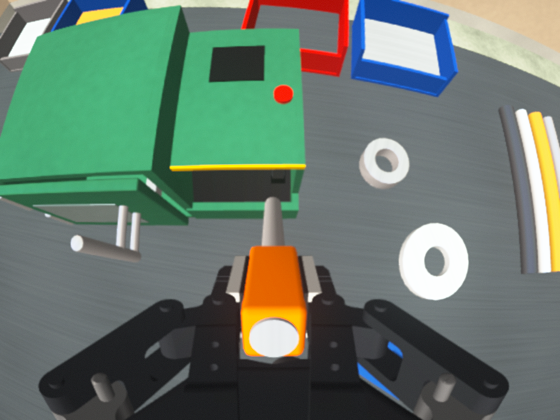

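View pics/t3c.png

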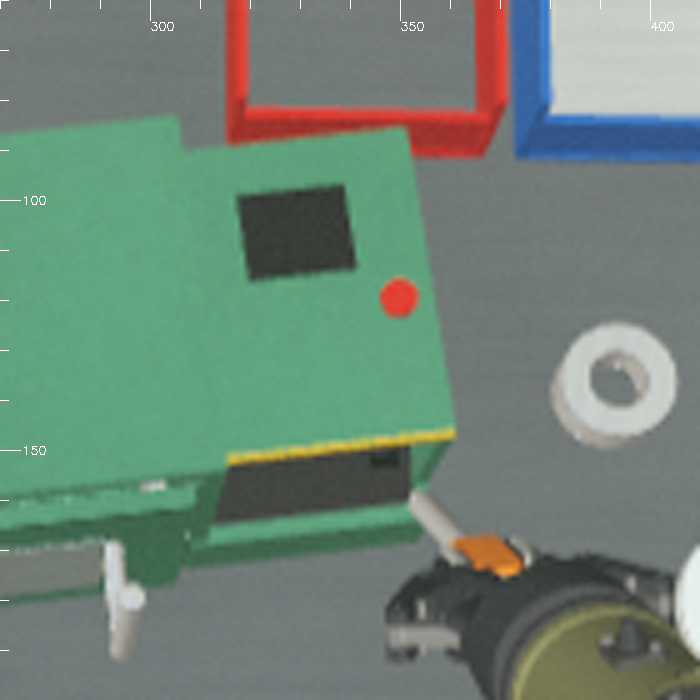

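```bash
python3 - <<'E'
from fit import *; from plant import *
crop("pics/w3.png","pics/w3c.png",230,150,320,230,8)
o=get_obs()
def fp(y,l): return np.array([-.06+.866*l,y,.075+.5*l])
for y in (-.13,-.135,-.14,-.145,-.15): print(y,wproj(o,T(CAB,[fp(y-.0085,-.012),fp(y+.0085,-.012),fp(y,0)])).round(1).tolist())
E
```

```text
-0.13 [[271.4, 185.1], [257.3, 185.2], [264.2, 175.4]]
-0.135 [[275.5, 185.1], [261.4, 185.1], [268.4, 175.4]]
-0.14 [[279.6, 185.1], [265.6, 185.1], [272.6, 175.4]]
-0.145 [[283.8, 185.1], [269.7, 185.1], [276.8, 175.4]]
-0.15 [[287.9, 185.1], [273.9, 185.1], [280.9, 175.4]]
```

View pics/w3c.png

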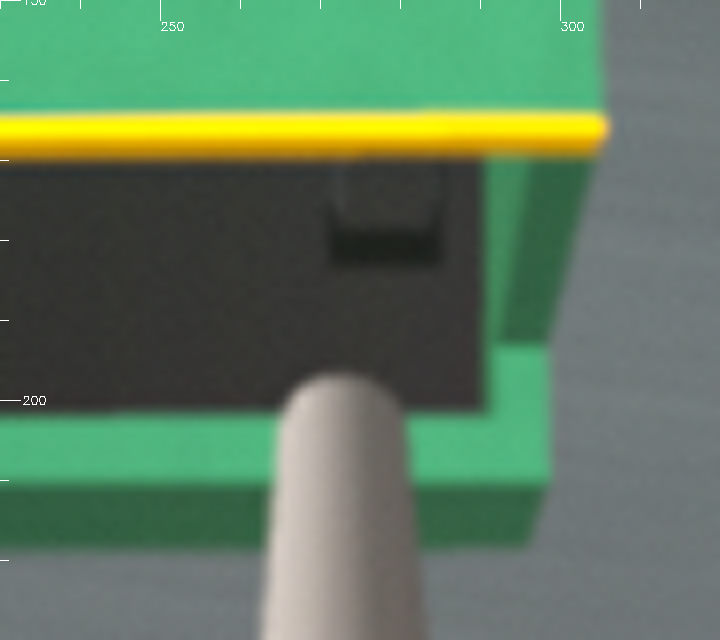

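```bash
sed -i 's/^TIP=.131/TIP=.132/' fit.py; python3 - <<'E'
from fit import *; from plant import *
o=get_obs()
for h in (.1,.02,.005,-.041): print(h,rel(o,facepose(-.1455,h,.0015),FF))
E
```

```text
0.1 (array([ 0.88,  0.45, -0.29]), array([-0.2,  0.1,  0. ]))
0.02 (array([ 8.88,  0.46, -0.31]), array([-0.2,  0.1,  0. ]))
0.005 (array([10.38,  0.46, -0.31]), array([-0.2,  0.1,  0. ]))
-0.041 (array([14.98,  0.46, -0.32]), array([-0.2,  0.1,  0. ]))
```

Request:
jog_arm(
  dp=[
    [0.9,0.45,-0.3],
    [3,0.45,-0.3],
    [5.5,0.45,-0.3],
    [7.5,0.45,-0.3],
    [8.5,0.45,-0.3],
    [8.5,0.45,-0.3],
    [8.5,0.45,-0.3],
  ],
  rot=[
    [0,0,0],
    [0,0,0],
    [0,0,0],
    [0,0,0],
    [0,0,0],
    [0,0,0],
    [0,0,0],
  ],
  claw=[1.5,1.5,1.5,1.5,1.5,1.5,1.5],
)

```text
clock: 5.0
tool_pos: [0.5939, -0.1965, 0.2116]
ee_rot: [0.034, 0.864, 0.06, -0.499]
contact_force: [-0.5, -0.3, -1.7]
grip_width: 0.0235
```

```bash
cat > st.py <<'E'
from fit import *; from plant import *
o=get_obs(); Rt=q2R(o['ee_rot']).as_matrix()
tip=tocab(o['tool_pos']+TIP*Rt[:,0]); d=tip-[-.06,-.1,.075]
print("t",round(o['clock'],2),"h mm",round(-d@AX*1000,1),"y",round(tip[1]*1000,1),"lat",round((d@[.866,0,.5])*1000,1),"F tool",(o['contact_force']@Rt).round(1),"grip",round(o['grip_width']*1000,1), "dev",rel(o,o['tool_pos'],FF)[1])
w=capture("wrist")["pixels"]; import sys
cv2.imwrite(f"pics/{sys.argv[1]}.png",w); crop(f"pics/{sys.argv[1]}.png",f"pics/{sys.argv[1]}c.png",200,130,340,240,5)
E
python3 st.py w4
```

```text
t 5.0 h mm 24.3 y -145.0 lat 2.5 F tool [1.2 0.3 1.3] grip 23.5 dev [-0.1  0.   0. ]
```

View pics/w4c.png

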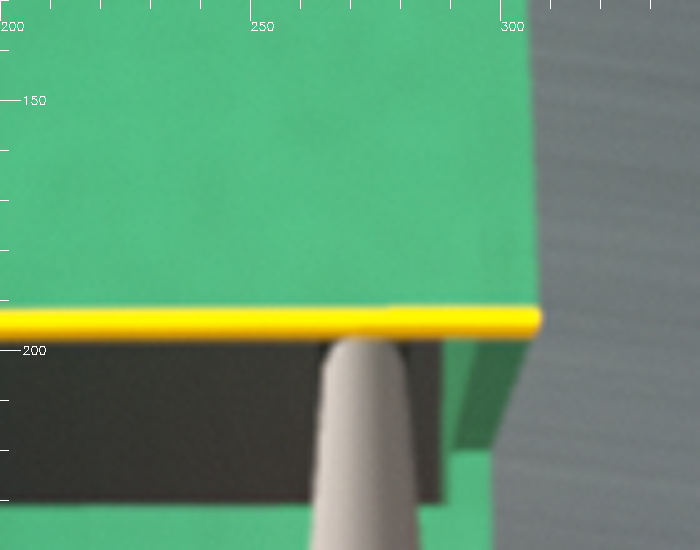

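Request:
jog_arm(
  dp=[
    [1,0,0],
    [1.8,0,0],
    [2.3,0,0],
    [2.7,0,0],
    [3,0,0],
    [3,0,0],
  ],
  rot=[
    [0,0,0],
    [0,0,0],
    [0,0,0],
    [0,0,0],
    [0,0,0],
    [0,0,0],
  ],
  claw=[1.5,1.5,1.5,1.5,1.5,1.5],
)

```text
clock: 5.65
tool_pos: [0.6083, -0.1935, 0.1846]
ee_rot: [0.033, 0.864, 0.06, -0.499]
contact_force: [-1.0, -0.5, -2.4]
grip_width: 0.0234
```

```bash
python3 st.py w5
```

```text
t 5.65 h mm -6.5 y -143.9 lat 1.6 F tool [1.5 0.4 2.1] grip 23.4 dev [-0.1  0.1  0.1]
```

Request:
jog_arm(
  dp=[
    [0.4,0,0],
    [0.8,0,0],
    [1.2,0,0],
    [1.5,0,0],
    [1.5,0,0],
  ],
  rot=[
    [0,0,0],
    [0,0,0],
    [0,0,0],
    [0,0,0],
    [0,0,0],
  ],
  claw=[1.5,1.5,1.5,1.5,1.5],
)

```text
clock: 6.2
tool_pos: [0.6157, -0.1924, 0.1714]
ee_rot: [0.033, 0.864, 0.06, -0.5]
contact_force: [0.2, -0.4, -1.1]
grip_width: 0.0232
```

```bash
python3 st.py w6
```

```text
t 6.2 h mm -21.6 y -143.8 lat 1.4 F tool [1.  0.4 0.4] grip 23.2 dev [-0.1  0.1  0.1]
```

In the slot, free of force. Now push the bolt to its stop in small steps.

Request:
jog_arm(
  dp=[
    [0.4,0,0],
    [0.8,0,0],
    [1.2,0,0],
    [1.5,0,0],
    [1.7,0,0],
    [1.7,0,0],
  ],
  rot=[
    [0,0,0],
    [0,0,0],
    [0,0,0],
    [0,0,0],
    [0,0,0],
    [0,0,0],
  ],
  claw=[1.5,1.5,1.5,1.5,1.5,1.5],
)

```text
clock: 6.85
tool_pos: [0.6245, -0.1917, 0.1574]
ee_rot: [0.034, 0.864, 0.06, -0.499]
contact_force: [-1.0, -0.8, 1.1]
grip_width: 0.0231
```

```bash
python3 st.py w7
```

```text
t 6.85 h mm -38.2 y -144.5 lat 2.2 F tool [-1.5  0.7  0.4] grip 23.1 dev [-0.1  0.   0. ]
```

Request:
jog_arm(
  dp=[
    [0.2,0,0],
    [0.4,0,0],
    [0.6,0,0],
    [0.6,0,0],
  ],
  rot=[
    [0,0,0],
    [0,0,0],
    [0,0,0],
    [0,0,0],
  ],
  claw=[1.5,1.5,1.5,1.5],
)

```text
clock: 7.3
tool_pos: [0.6273, -0.1917, 0.1553]
ee_rot: [0.034, 0.864, 0.06, -0.499]
contact_force: [-16.0, 1.7, 21.7]
grip_width: 0.0231
```

```bash
python3 st.py w8
```

```text
t 7.3 h mm -41.3 y -144.9 lat 3.7 F tool [-26.6  -3.9   2.6] grip 23.1 dev [-0. -0.  0.]
```

View pics/w8.png

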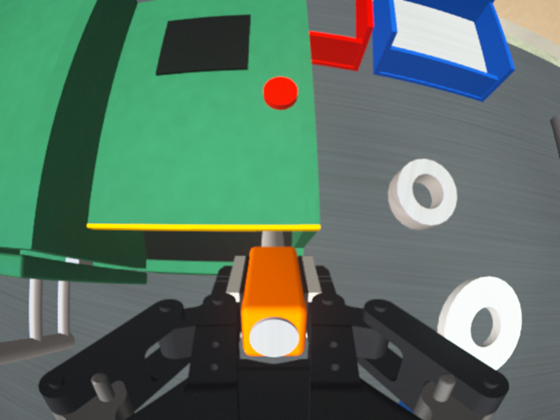

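Request:
jog_arm(
  dp=[
    [-0.3,0,0],
    [-0.4,0,0],
    [-0.4,0,0],
    [-0.4,0,0],
    [-0.4,0,0],
    [-0.4,0,0],
  ],
  rot=[
    [0,0,0],
    [0,0,0],
    [0,0,0],
    [0,0,0],
    [0,0,0],
    [0,0,0],
  ],
  claw=[1.5,1.5,6,6,6,6],
)

```text
clock: 7.95
tool_pos: [0.6253, -0.1913, 0.1554]
ee_rot: [0.034, 0.864, 0.06, -0.499]
contact_force: [0.1, -0.1, -0.3]
grip_width: 0.0598
```

```bash
python3 st.py w9; python3 - <<'E'
from plant import *
import cv2
cv2.imwrite("pics/s9.png",capture("scene")["pixels"])
E
```

```text
t 7.95 h mm -40.3 y -144.0 lat 1.9 F tool [0.3 0.1 0.1] grip 59.8 dev [-0.1  0.1  0.1]
```

View pics/w9.png

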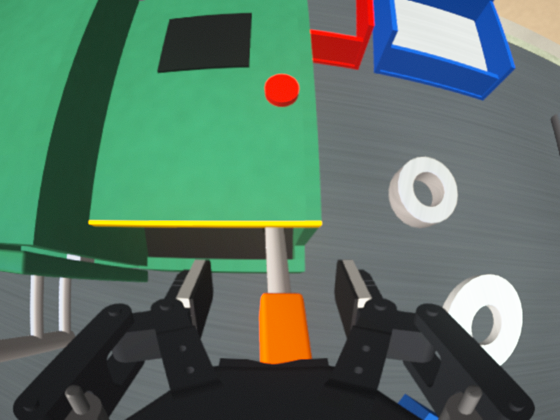

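View pics/s9.png

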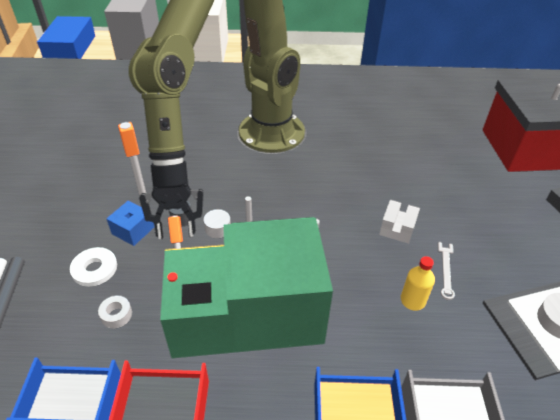

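Request:
jog_arm(
  dp=[
    [-3,0,0],
    [-6,0,0],
    [-10,0,0],
    [-14,0,0],
    [-14,0,0],
  ],
  rot=[
    [0,0,0],
    [0,0,0],
    [0,0,0],
    [0,0,0],
    [0,0,0],
  ],
  claw=[6,6,6,6,6],
)

```text
clock: 8.55
tool_pos: [0.5567, -0.2038, 0.2838]
ee_rot: [0.036, 0.866, 0.057, -0.496]
contact_force: [0.1, -0.1, 0.8]
grip_width: 0.0601
```

```bash
python3 - <<'E'
from fit import *; from plant import *
o=get_obs(); F=frame([0,0,-1],-MC[:,1]); H=T(CAB,[-.162,.021,0])[0]
print(o['tool_pos'],o['contact_force'],o['qpos'].round(2)); print(rel(o,[H[0],H[1],.27],F))
cv2.imwrite("pics/s10.png",capture("scene")["pixels"]);cv2.imwrite("pics/t10.png",capture("top")["pixels"])
crop("pics/s10.png","pics/s10c.png",130,180,260,290,5);crop("pics/t10.png","pics/t10c.png",270,60,410,200,5)
E
```

```text
[ 0.55673474 -0.20381937  0.28376209] [ 0.07247823 -0.08663077  0.81281519] [ 0.78 -0.12 -0.27  1.93 -0.42  0.93 -0.75]
(array([  1.67, -16.84,  -0.31]), array([ -0.1, -30.4,  -0.4]))
```

View pics/s10c.png

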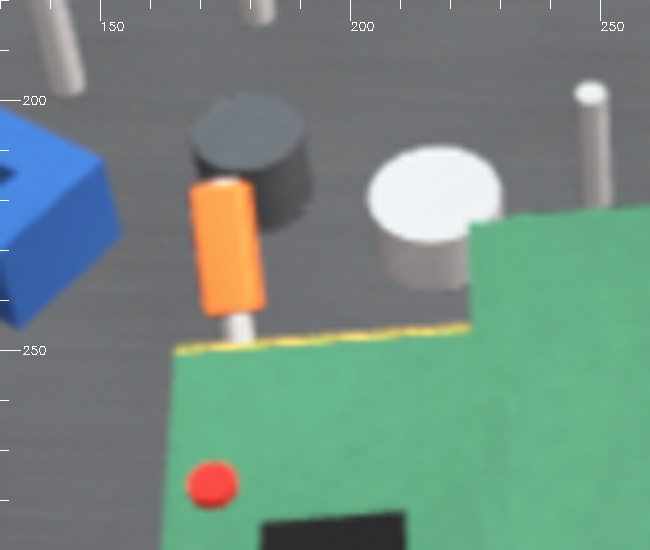

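View pics/t10c.png

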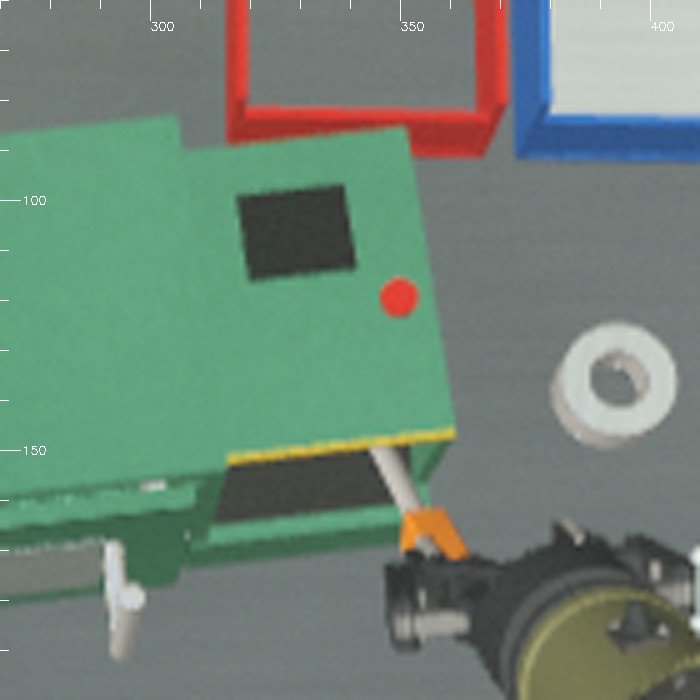

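Request:
jog_arm(
  dp=[
    [0,-3,0],
    [0.4,-6.5,0],
    [0.8,-10,-0.1],
    [1.2,-14,-0.2],
    [1.7,-16.8,-0.3],
    [1.7,-16.8,-0.3],
    [1.7,-16.8,-0.3],
  ],
  rot=[
    [0,0,0],
    [0,-8,0],
    [0,-16,0],
    [0,-24,0],
    [0,-30.4,0],
    [0,-30.4,0],
    [0,-30.4,0],
  ],
  claw=[5,5,5,5,5,5,5],
)

```text
clock: 9.35
tool_pos: [0.544, -0.0318, 0.2617]
ee_rot: [-0.048, -0.701, -0.051, 0.709]
contact_force: [-1.2, 0.3, 0.3]
grip_width: 0.0503
```

```bash
python3 - <<'E'
from fit import *; from plant import *
o=get_obs(); F=frame([0,0,-1],-MC[:,1]); H=T(CAB,[-.162,.021,0])[0]
print(o['tool_pos'],o['contact_force'],o['qpos'].round(2)); print(rel(o,[H[0],H[1],.171],F))
w=capture("wrist")["pixels"]
u=wproj(o,[[H[0],H[1],.212]]);print(u); cv2.circle(w,tuple(u[0].round().astype(int).tolist()),3,(255,0,255),1)
cv2.imwrite("pics/w11.png",w)
E
```

```text
[ 0.5439566  -0.03180346  0.26174017] [-1.20461435  0.31757839  0.31452924] [ 0.58  0.13 -0.62  1.64  0.07  1.4  -1.48]
(array([ 9.07,  0.43, -0.17]), array([0.2, 0.6, 0.2]))
[[279.59888992 234.5689408 ]]
```

View pics/w11.png

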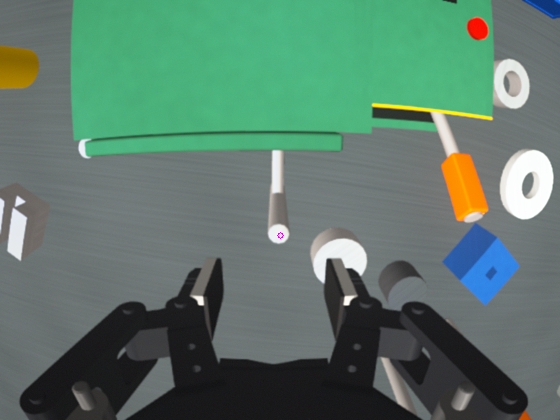

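Request:
jog_arm(
  dp=[
    [1,0.4,-0.15],
    [4,0.4,-0.15],
    [7,0.4,-0.15],
    [9.1,0.4,-0.15],
    [9.1,0.4,-0.15],
  ],
  rot=[
    [0,0.6,0],
    [0,0.6,0],
    [0,0.6,0],
    [0,0.6,0],
    [0,0.6,0],
  ],
  claw=[5,5,5,5,5],
)

```text
clock: 9.9
tool_pos: [0.5422, -0.0392, 0.17]
ee_rot: [-0.047, -0.704, -0.048, 0.707]
contact_force: [-0.6, -0.8, 0.0]
grip_width: 0.0499
```

Request:
jog_arm(
  dp=[
    [0,0,0],
    [0,0,0],
    [0,0,0],
    [0,0,0],
    [0,0,0],
    [0,0,0],
  ],
  rot=[
    [0,0,0],
    [0,0,0],
    [0,0,0],
    [0,0,0],
    [0,0,0],
    [0,0,0],
  ],
  claw=[0.8,0.8,0.8,0.8,0.8,0.8],
  grip_force=40,
)

```text
clock: 10.5
tool_pos: [0.5457, -0.0346, 0.175]
ee_rot: [0.048, 0.707, 0.05, -0.704]
contact_force: [-1.5, 4.7, 4.0]
grip_width: 0.0126
```

```bash
python3 - <<'E'
from fit import *; from plant import *
o=get_obs(); print(o['tool_pos'],o['qpos'].round(2),o['contact_force'])
C=T(CAB,[-.1,.166,0])[0][:2]; v=o['tool_pos'][:2]-C; print("radius",np.hypot(*v))
Rt=q2R(o['ee_rot']).as_matrix()
for a in range(10,101,10):
    t=np.radians(-a); d=np.array([[np.cos(t),-np.sin(t)],[np.sin(t),np.cos(t)]])@v-v
    print(a,(np.r_[d,0]@Rt*100).round(1),C+v+d)
E
```

```text
[ 0.54568597 -0.03456285  0.17496786] [ 0.57  0.18 -0.61  1.77  0.11  1.22 -1.5 ] [-1.46251702  4.70124553  3.99595812]
radius 0.15663033741001414
10 [-0.  -1.3  2.4] [ 0.52006234 -0.02513659]
20 [-0.  -3.   4.6] [ 0.49646484 -0.01140404]
30 [-0.  -5.   6.4] [0.47561048 0.00621754]
40 [-0.  -7.3  7.8] [0.4581329  0.02719273]
50 [-0.  -9.9  8.8] [0.44456314 0.05088422]
60 [  0.  -12.5   9.4] [0.43531352 0.07657214]
70 [  0.  -15.3   9.5] [0.43066509 0.10347598]
80 [  0.  -18.    9.1] [0.43075907 0.13077828]
90 [  0.  -20.6   8.2] [0.43559263 0.15764949]
100 [  0. -23.   7.] [0.44501889 0.18327311]
```

Request:
jog_arm(
  dp=[
    [0,-0.6,1.2],
    [0,-1.3,2.4],
    [0,-2.1,3.5],
    [0,-3,4.6],
    [0,-3,4.6],
  ],
  rot=[
    [0,0,0],
    [0,0,0],
    [0,0,0],
    [0,0,0],
    [0,0,0],
  ],
  claw=[0.8,0.8,0.8,0.8,0.8],
)

```text
clock: 11.0
tool_pos: [0.4956, -0.0127, 0.1749]
ee_rot: [0.049, 0.707, 0.049, -0.703]
contact_force: [2.0, 1.5, 4.9]
grip_width: 0.0124
```

```bash
cat >dr.py <<'E'
from fit import *; from plant import *
o=get_obs(); print(o['tool_pos'],o['qpos'].round(2),o['contact_force'].round(1),o['grip_width'])
C=T(CAB,[-.1,.166,0])[0][:2]; v=o['tool_pos'][:2]-C; v0=np.array([.5457,-.0346])-C
print("radius",np.hypot(*v),"angle",(np.degrees(np.arctan2(v0[1],v0[0])-np.arctan2(v[1],v[0])))%360)
Rt=q2R(o['ee_rot']).as_matrix()
for a in range(0,106,10):
    t=np.radians(-a); d=np.array([[np.cos(t),-np.sin(t)],[np.sin(t),np.cos(t)]])@v0+C-o['tool_pos'][:2]
    print(a,(np.r_[d,0]@Rt*100).round(1))
cv2.imwrite("pics/td.png",capture("top")["pixels"])
E
python3 dr.py
```

```text
[ 0.49555709 -0.01266302  0.17487023] [ 0.59  0.06 -0.63  1.89  0.04  1.2  -1.49] [2.  1.5 4.9] 0.012425775888145892
radius 0.15818236285935672 angle 20.014353260799123
0 [ 0.   2.9 -4.7]
10 [ 0.   1.6 -2.3]
20 [ 0.  -0.1 -0.1]
30 [-0.  -2.1  1.7]
40 [-0.  -4.5  3.2]
50 [-0.  -7.   4.2]
60 [-0.  -9.7  4.7]
70 [ -0.  -12.4   4.8]
80 [ -0.  -15.1   4.4]
90 [ -0.  -17.7   3.6]
100 [ -0.  -20.1   2.3]
```

View pics/td.png

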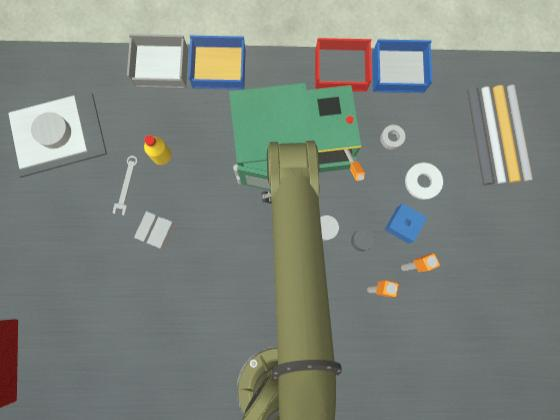

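Request:
jog_arm(
  dp=[
    [0,-1.1,0.9],
    [0,-2.1,1.7],
    [0,-3.3,2.5],
    [0,-4.5,3.2],
    [0,-5.7,3.7],
    [0,-7,4.2],
    [0,-8.3,4.5],
    [0,-9.7,4.7],
  ],
  rot=[
    [0,0,0],
    [0,0,0],
    [0,0,0],
    [0,0,0],
    [0,0,0],
    [0,0,0],
    [0,0,0],
    [0,0,0],
  ],
  claw=[0.8,0.8,0.8,0.8,0.8,0.8,0.8,0.8],
)

```text
clock: 11.85
tool_pos: [0.4343, 0.0737, 0.1744]
ee_rot: [-0.048, -0.705, -0.047, 0.706]
contact_force: [-5.8, -4.0, 11.8]
grip_width: 0.0131
```

```bash
python3 dr.py
```

```text
[0.43433017 0.07370077 0.17437396] [ 0.52 -0.08 -0.71  2.   -0.05  1.21 -1.6 ] [-5.8 -4.  11.8] 0.013094887720303153
radius 0.15833479590567753 angle 59.094827334490034
0 [ 0.  12.2 -9.6]
10 [ 0.  10.9 -7.2]
20 [ 0.   9.3 -5. ]
30 [ 0.   7.2 -3.2]
40 [ 0.   4.9 -1.7]
50 [ 0.   2.4 -0.7]
60 [-0.  -0.3 -0.1]
70 [-0. -3. -0.]
80 [-0.  -5.7 -0.4]
90 [-0.  -8.3 -1.2]
100 [ -0.  -10.7  -2.5]
```

Request:
jog_arm(
  dp=[
    [0,-1.5,0],
    [0,-3,0],
    [0,-4.3,-0.2],
    [0,-5.7,-0.4],
    [0,-7,-0.8],
    [0,-8.3,-1.2],
    [0,-9.5,-1.8],
    [0,-10.7,-2.5],
  ],
  rot=[
    [0,0,0],
    [0,0,0],
    [0,0,0],
    [0,0,0],
    [0,0,0],
    [0,0,0],
    [0,0,0],
    [0,0,0],
  ],
  claw=[0.8,0.8,0.8,0.8,0.8,0.8,0.8,0.8],
)

```text
clock: 12.7
tool_pos: [0.4463, 0.1847, 0.1743]
ee_rot: [0.048, 0.707, 0.048, -0.704]
contact_force: [-1.1, -2.0, 7.0]
grip_width: 0.0129
```

```bash
python3 dr.py
```

```text
[0.4462915  0.18472638 0.17425317] [ 0.4   0.04 -0.86  1.91  0.04  1.2  -1.9 ] [-1.1 -2.   7. ] 0.012898155538011416
radius 0.15610857089144906 angle 100.69001559433059
0 [ 0.  23.1 -6.9]
10 [ 0.  21.8 -4.5]
20 [ 0.  20.1 -2.3]
30 [ 0.  18.1 -0.5]
40 [ 0.  15.8  1. ]
50 [ 0.  13.2  2. ]
60 [ 0.  10.6  2.6]
70 [-0.   7.8  2.7]
80 [-0.   5.1  2.3]
90 [-0.   2.5  1.4]
100 [-0.   0.1  0.1]
```

View pics/td.png

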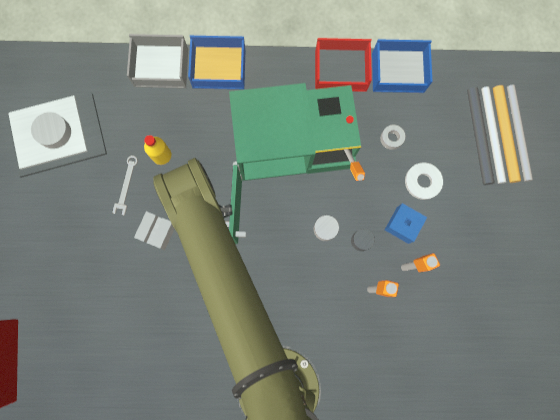

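Request:
jog_arm(
  dp=[
    [0,0,0],
    [0,0,0],
    [0,0,0],
    [0,0,0],
    [-1,0,0],
    [-4,0,0],
    [-8,0,0],
    [-12,0,0],
  ],
  rot=[
    [0,0,0],
    [0,0,0],
    [0,0,0],
    [0,0,0],
    [0,0,0],
    [0,0,0],
    [0,0,0],
    [0,0,0],
  ],
  claw=[3.5,3.5,3.5,3.5,3.5,3.5,3.5,3.5],
)

```text
clock: 13.55
tool_pos: [0.4451, 0.1852, 0.2952]
ee_rot: [0.048, 0.706, 0.049, -0.705]
contact_force: [0.8, 0.1, 0.4]
grip_width: 0.0352
```

```bash
python3 - <<'E'
from fit import *; from plant import *
o=get_obs(); print(o['clock'],o['tool_pos'],o['contact_force'].round(1))
for n in ["scene","top","wrist"]: cv2.imwrite(f"pics/{n}9.png",capture(n)["pixels"])
E
```

```text
13.55 [0.44509004 0.18523494 0.29515831] [0.8 0.1 0.4]
```

View pics/scene9.png

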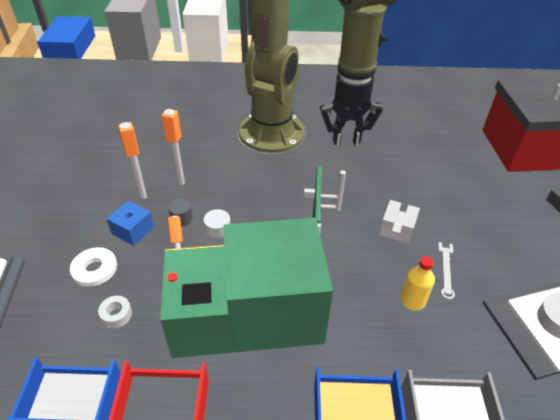

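View pics/wrist9.png

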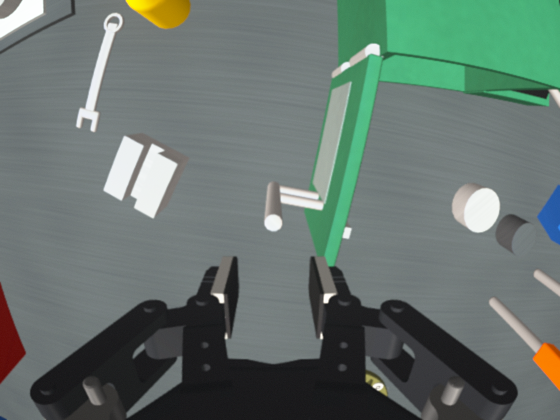

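View pics/top9.png

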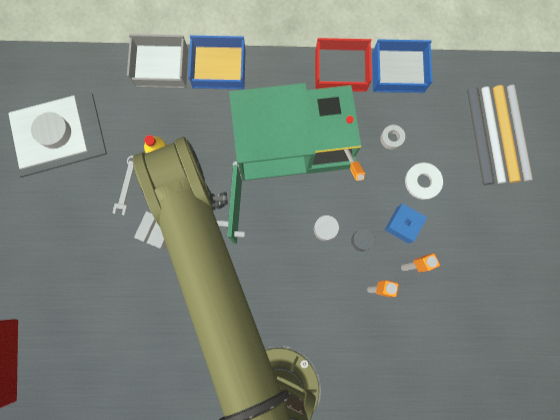

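```bash
python3 - <<'E'
from h import *
crop("pics/top9.png","pics/t9c.png",325,130,385,200,10);crop("pics/scene9.png","pics/s9c.png",150,200,210,260,10)
E
```

```text
(no output)
```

View pics/t9c.png

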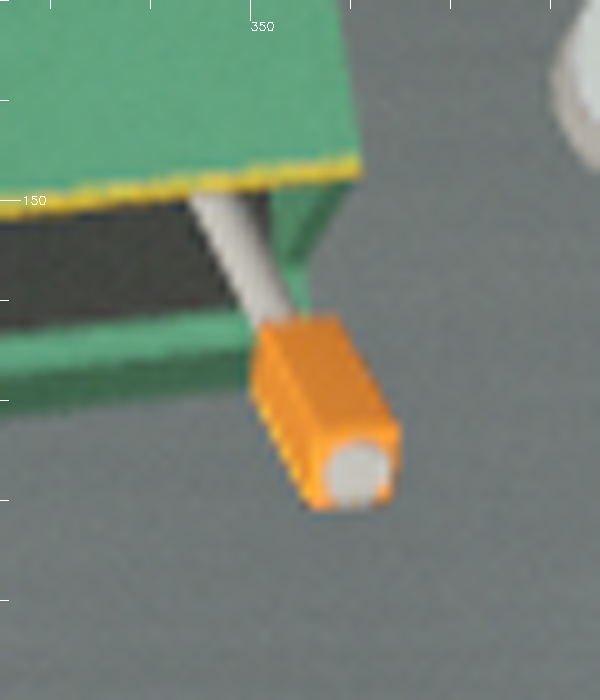

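View pics/s9c.png

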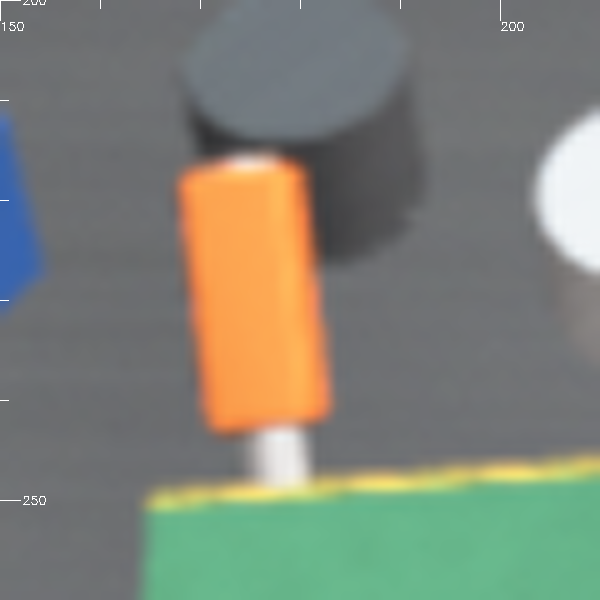

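```bash
python3 - <<'E'
from fit import *
e1,d1=ray("top",(360.7,177.3));e2,d2=ray("scene",(174.5,216.2))
s=np.linalg.lstsq(np.c_[d1,-d2],e2-e1,rcond=None)[0]; p=(e1+s[0]*d1+e2+s[1]*d2)/2
q=tocab(p); d=q-[-.06,-.1,.075]
print("end cab",q.round(4),"h",-d@AX,"lat",d@[.866,0,.5],"gap",np.linalg.norm(e1+s[0]*d1-e2-s[1]*d2))
for tilt in (0,10,14,18): print(tilt,"expected h,lat of end if tip at -41:",.180*np.cos(np.radians(tilt))-.041, -.18*np.sin(np.radians(tilt)))
E
```

```text
end cab [-0.1672 -0.152   0.1654] h 0.13193231178339312 lat -0.04763626633076024 gap 0.003414262852155562
0 expected h,lat of end if tip at -41: 0.13899999999999998 -0.0
10 expected h,lat of end if tip at -41: 0.13626539554219744 -0.03125667198004746
14 expected h,lat of end if tip at -41: 0.13365323072967936 -0.04354594120794019
18 expected h,lat of end if tip at -41: 0.13019017293312762 -0.05562305898749053
```

```bash
python3 -c "
from plant import *
print(hand_in())"
```

```text
the job is handed in; nothing more can be done
None
```

The rod stands fully pushed into the slot, the door is swung wide open, and the job was handed in at about 13.7 s of the 72 s allowed.

- **Rod:** I took the 180 mm rod from the blue stand; the two taller ones, both about 254 mm, were left alone. I carried it square to the hidden face. The first top view put the slot at y ≈ -140 mm. The wrist view put it at about -145 mm, so I used that.
- **Finding the slot:** The wrist and top pictures both showed the edge of the slot under the roof, so I entered it at the first attempt instead of sliding along the face. The tip went below the face with no force, which confirmed the slot. I then pushed it to about 41 mm below the face, where it stopped at about 27 N.
- **Door:** I gripped the handle bar, swung it to about 100° (1.75 rad), opened the fingers and lifted clear.

**Last checks:**
- The force on the arm was about zero, and the final pictures show nothing else moved.
- After release the rod leaned about 14–15° towards the robot in the slot's play. Locating its end from the two camera views gave a height that fits it still being fully in.

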